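Show three sides of a solvent tin to the label reader and put it in the tray

ROBOT

A 6-joint arm with a two-finger parallel gripper is mounted at the origin on the work surface. World frame = base frame: x ahead of the robot, y to its left, z up, the work surface at z = 0. Lengths are in m, angles in rad, forces in N, time in s.
With the tool pointing down it reaches from about 0.375 to 0.9 m from the base axis. Payload 3.1 kg.
Tool frame: the origin (TCP) lies between the finger pads, 19 mm behind the fingertips; this is the grasp point; z points along the fingers, y is the line along which they close (so a half turn about z gives the same grasp; the last joint's range is limited). The gripper opens to 87 mm and grips with 3 to 60 N. Pads are 19 mm wide; open, the fingers measure 117 mm over their backs; the gripper's body (75 mm by 190 mm) begins 51 mm behind the grasp point.
Start: joints at [0.991, 0.527, 1.433, -0, 1.181, -0.178], TCP at [0.244, 0.575, 0.241] pointing down, gripper open.
Joint ranges: [-3.08, 3.08], [-0.75, 2.2], [0.22, 2.44], [-1.43, 4.57], [0, 2.65], [-2.85, 2.85]. Speed limits (rad/s): [2.79, 2.79, 3.14, 3.14, 3.14, 3.14].

INTERFACE

Orientations are given as [roll, pitch, yaw] about the fixed x, y, z axes, in that order (R = Rz(yaw) Ry(pitch) Rx(roll)).
In Python, from rig import bot, monitor, get_image gives the robot as it stands (bot), with the cameras as plain functions and the readings (monitor).
- The arm moves only by the shell command python3 steer.py 'ROWS' [FORCE]. ROWS is a JSON list that holds a single list of rows (three levels of brackets), with 1 to 20 rows, each of 5 numbers: the finger opening in m, then dx, dy, dz in shares of the most that a row can go, 1 being 50 mm, then a turn about the tool's z in parts of the range, where 1.0 means 2 rad; each row shifts and turns the commanded pose from where the row before left it, along the tool's axes as they then stand; what a row does not reach is not made up. A row lasts 1/10 s, in which the tool goes at most 0.05 m and 0.15 rad, less where a joint would pass 70% of its speed; a pose out of reach is approached as far as the arm can. The fingers move at their own pace and stop on an object; FORCE is the grip in N (left out, the last holds). Time passes only in rows, so rows that do not move let the fingers close. It prints the time, the measured TCP pose, the force, the opening and the grip force at its end. Input that does not fit is refused with a message, and nothing moves.
- monitor.state(): the state, without advancing time (a new reading comes with each control period).
- get_image(name): name is "side" or "top"; returns a dict with "color" (480x640x3 uint8, blue, green, red), "range_z" (480x640 float32, m along the optical axis (not along the pixel's ray), 0 where there is no reading), "mtx" (3x3 intrinsics, pixels), "view" (4x4, takes a point from world to camera coordinates). Camera axes: x right, y down, z forward; pixel columns grow to the right and rows downward; lengths in m; the calibration is good to about 2 mm. A picture is of the moment at which its call begins.
- bot.sign_off(): hands the job in; it is judged then, once.
The state is a dict: "time": time; "joint_positions": joint angles; "joint_velocities": joint speeds; "joint_torque": joint torques, N m; "position": TCP position; "eef_rot": TCP orientation; "wrist_force": force on the tool from outside, world axes, zero at the start; "moment": the same for the moment, N m; "opening": finger opening in m; "finger_force": force on a finger pad.
Only numpy, scipy, OpenCV 4.12 (cv2) and the standard library are available. Lean on these libraries where they do the work, as an engineer would, in place of code of your own. Each camera call takes 0.05 s, during which the arm holds its last target. There are 200 camera calls.

TASK

Pick up the tall flat tin (the one whose cap sits at one end of its top) and, keeping it upright about 10 cm in front of the reader's window with the middle of its label level with the window, show the reader first the side with the paper label, then the narrow side at the cap end, then the bare broad side at the back, holding each still and square to the window for about a second. Then set it gently, standing upright, on the floor of the empty half of the white tray and let go.

Things in the scene. Friction and masses are not known exactly. Their poses are not given: they have to be found in the camera images.
- tin: Tall flat metal tin, 42 (x) by 80 (y) by 130 mm tall (z), under 0.5 kg, loose, upright, near a square and a low tin with central caps. Origin: centre of underside. Black cap 24 mm wide, 14 high on top, 24 mm towards +y: +y is the cap-end narrow side. Label on the +x side, middle 50 mm up, top at 80; -x is bare. Facing the label, the cap is on the right. Grip across 42 mm, TCP 105 mm up.
- reader_window (a point): Centre of the upright glass window, 130 mm above the table, in the grey head (50 x 64 x 70 mm, top at 165 mm) of the label reader, which stands fixed on a post and a 100 mm square foot. x points level into the reader (the window looks along -x), z up. A tin well shown has its underside 50 mm below this point, its middle axis 100 mm out along -x.
- tray_free (a point): Middle of the floor of the empty half of the white tray, on the floor's surface, 5 mm above the table. Tray fixed, 170 (x) by 280 mm (y), walls and middle divider 22 mm high, 5 mm thick. The empty half, towards +y, is clear over 160 mm in x by 132 mm in y; the other half, beyond the divider, holds a brown bottle 115 mm tall and a jar. z up.
- tray: The whole white tray. Origin: centre of its underside, on the table; x across it (170 mm), y along it (280 mm), z up. It only needs a soft touch: the tin must not be dropped or banged into it.

How it is judged:
On the way, in this order (a step that is already met when the one before it is completed fails the run):
1. the labelled side is held still for half a second in front of the reader's window, within 20 degrees of square, the tin's axis 65 to 165 mm out and within 25 mm sideways and in height (x of tin in the frame of reader_window between -0.165 and -0.065 m and y of tin in the frame of reader_window between -0.025 and 0.025 m and z of tin in the frame of reader_window between -0.075 and -0.025 m and angle between the x axis of tin and the x axis of reader_window, either way round below 0.35 rad and angle between tin's own z axis and vertical below 0.25 rad and linear speed of tin below 0.04 m/s and x of reader_window in the frame of tin above 0.03 m), for 0.5 s.
2. the narrow side at the cap end is held still likewise, within the same tolerances (x of tin in the frame of reader_window between -0.165 and -0.065 m and y of tin in the frame of reader_window between -0.025 and 0.025 m and z of tin in the frame of reader_window between -0.075 and -0.025 m and angle between the y axis of tin and the x axis of reader_window, either way round below 0.35 rad and angle between tin's own z axis and vertical below 0.25 rad and linear speed of tin below 0.04 m/s and y of reader_window in the frame of tin above 0.03 m), for 0.5 s.
3. the bare broad side is held still likewise, within the same tolerances (x of tin in the frame of reader_window between -0.165 and -0.065 m and y of tin in the frame of reader_window between -0.025 and 0.025 m and z of tin in the frame of reader_window between -0.075 and -0.025 m and angle between the x axis of tin and the x axis of reader_window, either way round below 0.35 rad and angle between tin's own z axis and vertical below 0.25 rad and linear speed of tin below 0.04 m/s and x of reader_window in the frame of tin below -0.03 m), for 0.5 s.
At the end, for the whole second after the job is handed in: The tin, released, stands upright (within 6 degrees) and at rest on the floor of the empty half of the tray, its middle within 62 mm along the tray's x and 50 mm along its y of the middle of that half (x of tin in the frame of tray_free between -0.062 and 0.062 m and y of tin in the frame of tray_free between -0.05 and 0.05 m and z of tin in the frame of tray_free between -0.006 and 0.008 m and angle between tin's own z axis and vertical below 0.1 rad and linear speed of tin below 0.02 m/s); the robot touches nothing.
It fails at once if the tin is tipped over (more than 35 degrees from upright) (angle between tin's own z axis and vertical above 0.6 rad).
It fails at once if the tin is dropped or banged down (more than 60 N between the tin and the tray) (contact force between tin and tray above 60 N).
It also fails if it takes over 64 s, if anything falls off the work surface, if the arm or the gripper's body presses on something with over 40 N, if the wrist force passes 120 N, or if a joint passes its speed limit or range.

## Working session

There is one attempt and no reset: what is moved stays moved. The work goes in short steps, Python scripts to look and compute and a shell command to move; the robot and the scene stay as the last step left them, time stands still between calls to the robot, and variables do not carry over. Pictures are saved under pics/ and viewed, at most 10 in all, crops included, and the job is handed in when it is done.

```bash
ls; mkdir -p pics; python3 - <<'E'
from rig import bot, monitor, get_image
import cv2,numpy as np
for n in("top","side"):
    d=get_image(n); cv2.imwrite(f"pics/{n}0.png",d["color"]); np.savez(f"{n}0.npz",**d)
    print(n,d["mtx"].tolist(),np.round(np.linalg.inv(d["view"]),3).tolist(),(d["range_z"]>0).mean())
s=monitor.state();print(s["position"],s["eef_rot"],s["time"])
E
```

```text
pics
rig.py
steer.py
top [[604.6341098174, 0.0, 319.18707927910896], [0.0, 604.6341098174, 240.256013535022], [0.0, 0.0, 1.0]] [[-0.013, -0.981, 0.196, 0.249], [-1.0, 0.017, 0.014, -0.044], [-0.017, -0.196, -0.981, 1.608], [0.0, 0.0, 0.0, 1.0]] 0.995869140625
side [[459.95293219979857, 0.0, 322.5398616174161], [0.0, 459.95293219979857, 236.91325704292396], [0.0, 0.0, 1.0]] [[0.866, -0.353, 0.352, 0.231], [-0.499, -0.633, 0.592, -0.602], [0.014, -0.689, -0.725, 0.806], [0.0, 0.0, 0.0, 1.0]] 0.9960026041666666
[0.24407083 0.57470365 0.24036351] [-3.13967740e+00 -3.16756757e-04  2.73976608e+00] 0.1
```

View pics/top0.png

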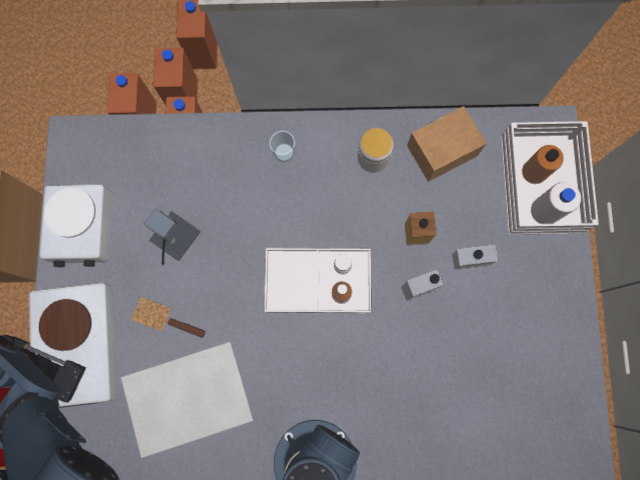

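View pics/side0.png

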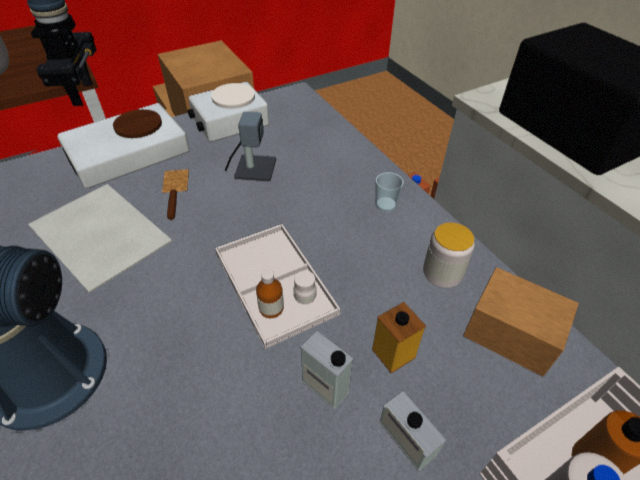

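The top view shows the tall tin at (423,283) with its cap at the right end (434,279), the reader head at (160,222) and foot at (178,236), and the tray's free left half at (292,280). The side view shows the label at (318,372), on the camera-facing side. Next I'll measure by depth and look closely at the reader.

```bash
cat > h.py <<'E'
import numpy as np,cv2
def cloud(d):
    K=d["mtx"];z=d["range_z"];v,u=np.mgrid[:480,:640]
    c=np.stack([(u-K[0,2])/K[0,0]*z,(v-K[1,2])/K[1,1]*z,z,np.ones_like(z)],-1)
    return (c@np.linalg.inv(d["view"]).T)[...,:3]
def rect(m,P,name):
    n,l,s,c=cv2.connectedComponentsWithStats(m.astype(np.uint8))
    i=1+s[1:,4].argmax();p=P[l==i]
    r=cv2.minAreaRect((p[:,:2]*1000).astype(np.float32))
    print(name,len(p),"c",np.round(r[0],1),"size",np.round(r[1],1),"ang",round(r[2],1),"z",p[:,2].mean().round(4)); return p
def proj(d,p):
    q=d["mtx"]@(d["view"]@np.append(p,1))[:3]; return q[:2]/q[2]
E
python3 - <<'E'
from h import *
T=dict(np.load("top0.npz"));S=dict(np.load("side0.npz"))
P=cloud(T);Q=cloud(S)
def roi(x0,x1,y0,y1):
    m=np.zeros((480,640),bool);m[y0:y1,x0:x1]=1;return m
rect(roi(395,450,260,305)&(abs(P[...,2]-.13)<.008),P,"tin top T")
rect(roi(415,450,260,305)&(P[...,2]>.139),P,"cap T")
rect(roi(130,200,195,245)&(abs(P[...,2]-.165)<.012),P,"head T")
rect(roi(140,215,200,270)&(abs(P[...,2]-.01)<.008)&(T["color"].mean(2)<85),P,"foot T")
rect(roi(255,380,240,320)&(abs(P[...,2]-.022)<.006),P,"tray rim T")
rect(roi(262,318,245,315)&(abs(P[...,2]-.005)<.006)&(T["color"].min(2)>170),P,"tray floor T")
rect(roi(290,360,325,410)&(abs(Q[...,2]-.13)<.006),Q,"tin top S")
rect(roi(320,355,340,375)&(Q[...,2]>.139),Q,"cap S")
rect(roi(225,280,100,160)&(abs(Q[...,2]-.165)<.006),Q,"head top S")
rect(roi(225,280,100,160)&(Q[...,2]>.09),Q,"head all S")
a=cv2.resize(S["color"][95:195,215:295],None,fx=5,fy=5,interpolation=2)
b=cv2.resize(T["color"][195:275,135:215],None,fx=5,fy=5,interpolation=2)
a=cv2.resize(a,(400,500));b=cv2.resize(b,(400,400));o=np.zeros((500,800,3),np.uint8);o[:,:400]=a;o[:400,400:]=b
cv2.imwrite("pics/z1.png",o)
E
```

```text
tin top T 475 c [ 434.6 -279.7] size [42.4 81. ] ang 19.5 z 0.1289
cap T 57 c [ 441.9 -301.7] size [21.7 22. ] ang 6.0 z 0.1433
head T 512 c [587.7 370.6] size [64.  50.8] ang 54.6 z 0.163
foot T 661 c [586.5 370.7] size [99.1 96.9] ang 55.9 z 0.0104
tray rim T 374 c [458.8 -14. ] size [279.4 169.7] ang 87.9 z 0.021
tray floor T 2545 c [462.7  55.1] size [133.9 160.1] ang 88.0 z 0.0042
tin top S 1016 c [ 434.7 -278.7] size [43.3 81.2] ang 19.3 z 0.1312
cap S 181 c [ 344.9 -450.2] size [379.   22.5] ang 56.6 z 0.1485
head top S 302 c [588.3 371.6] size [67.1 49.6] ang 54.6 z 0.1658
head all S 789 c [397.2 -92.5] size [1069.7   71.7] ang 68.1 z 0.1465
```

View pics/z1.png

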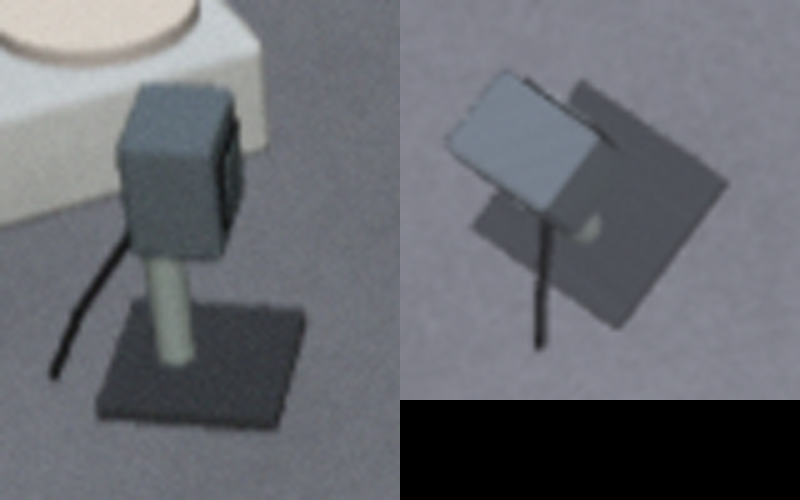

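The dark bezel of the window is on the head's upper-right broad face in the top view, so the window faces (+0.815, -0.58). It is at about (0.608, 0.357). The tin's label faces about 199°, and its cap end about -71°.

```bash
cat >> h.py <<'E'
R3=np.radians
TIN=np.array([.4346,-.2793]);PHI=-160.6
N=np.array([np.cos(R3(-35.2)),np.sin(R3(-35.2))])
SHOW=np.array([.588,.371])+N*.125
FREE=np.array([.4625,.0555])
def go(xyz,yaw=None,dir=0):
    from rig import bot, monitor, get_image; from scipy.spatial.transform import Rotation as Ro
    s=monitor.state();R=Ro.from_euler("xyz",s["eef_rot"]).as_matrix()
    print("t",round(s["time"],2),"pos",s["position"].round(4),"yaw",np.degrees(s["eef_rot"][2]).round(2),"j",np.degrees(s["joint_positions"]).round(1),"F",s["wrist_force"].round(1),"op",round(s["opening"],4))
    d=R.T@(np.array(xyz)-s["position"]);print("tool d",d.round(4))
    if yaw is not None:
        t=-R3(yaw)+s["eef_rot"][2];t=(t+np.pi)%(2*np.pi)-np.pi
        print("turn",round(t,4),"or",round(t-np.sign(t)*2*np.pi,4))
E
python3 - <<'E'
from h import *
P=cloud(dict(np.load("top0.npz")));p=P[215:245,400:445];print("sq tin",p[...,2].max(),np.median(p[p[...,2]>.08],0))
p=P[240:275,450:500];print("low",p[...,2].max(),np.median(p[p[...,2]>.06],0)); print(SHOW)
go([.5,.15,.26]);go([*TIN,.26],-70.6)
E
```

```text
sq tin 1.608366389871286 [ 0.57775299 -0.28057575  0.11322521]
low 1.608366389871286 [ 0.5096206  -0.42461719  0.06913598]
[0.69014311 0.29894596]
t 0.1 pos [0.2441 0.5747 0.2404] yaw 156.98 j [ 56.8  30.3  82.1  -0.   67.7 -10.2] F [ 0.3  0.  -0.1] op 0.0868
tool d [-0.4016 -0.2908 -0.0192]
t 0.1 pos [0.2441 0.5747 0.2404] yaw 156.98 j [ 56.8  30.3  82.1  -0.   67.7 -10.2] F [ 0.3  0.  -0.1] op 0.0868
tool d [-0.5093 -0.7115 -0.0184]
turn -2.3112 or 3.972
```

The manual's scale: shifts go in shares of 50 mm and turns go in shares of 2 rad. Converting my numbers, -0.0335 m is -0.67, -0.0243 m is -0.486.

```bash
python3 steer.py '[[[0.087,-0.67,-0.486,-0.032,0],[0.087,-0.67,-0.486,-0.032,0],[0.087,-0.67,-0.486,-0.032,0],[0.087,-0.67,-0.486,-0.032,0],[0.087,-0.67,-0.486,-0.032,0],[0.087,-0.67,-0.486,-0.032,0],[0.087,-0.67,-0.486,-0.032,0],[0.087,-0.67,-0.486,-0.032,0],[0.087,-0.67,-0.486,-0.032,0],[0.087,-0.67,-0.486,-0.032,0],[0.087,-0.67,-0.486,-0.032,0],[0.087,-0.67,-0.486,-0.032,0]]]'
python3 steer.py '[[[0.087,-0.18,-0.7,0,0],[0.087,-0.18,-0.7,0,0],[0.087,-0.18,-0.7,0,0],[0.087,-0.18,-0.7,0,0],[0.087,-0.18,-0.7,0,0],[0.087,-0.18,-0.7,0,0],[0.087,-0.18,-0.7,0,0],[0.087,-0.18,-0.7,0,0],[0.087,-0.18,-0.7,0,0],[0.087,-0.18,-0.7,0,0],[0.087,-0.18,-0.7,0,0],[0.087,-0.18,-0.7,0,0]]]'
python3 steer.py '[[[0.087,0,0,0,0.0735],[0.087,0,0,0,0.0735],[0.087,0,0,0,0.0735],[0.087,0,0,0,0.0735],[0.087,0,0,0,0.0735],[0.087,0,0,0,0.0735],[0.087,0,0,0,0.0735],[0.087,0,0,0,0.0735],[0.087,0,0,0,0.0735],[0.087,0,0,0,0.0735],[0.087,0,0,0,0.0735],[0.087,0,0,0,0.0735],[0.087,0,0,0,0.0735],[0.087,0,0,0,0.0735]]]'
python3 steer.py '[[[0.087,0,0,0,0.0735],[0.087,0,0,0,0.0735],[0.087,0,0,0,0.0735],[0.087,0,0,0,0.0735],[0.087,0,0,0,0.0735],[0.087,0,0,0,0.0735],[0.087,0,0,0,0.0735],[0.087,0,0,0,0.0735],[0.087,0,0,0,0.0735],[0.087,0,0,0,0.0735],[0.087,0,0,0,0.0735],[0.087,0,0,0,0.0735],[0.087,0,0,0,0.0735],[0.087,0,0,0,0]]]'
python3 -c "
from h import *
go([*TIN,.105],-70.6)"
```

```text
time: 1.3
position: [0.5007, 0.148, 0.2602]
eef_rot: [-3.141, -0.001, 2.74]
wrist_force: [0.6, 0.2, -0.4]
opening: 0.087
finger_force: 0.0
time: 2.5
position: [0.4348, -0.2804, 0.2601]
eef_rot: [3.141, -0.001, 2.74]
wrist_force: [1.2, 0.1, 0.3]
opening: 0.0871
finger_force: 0.0
time: 3.9
position: [0.4352, -0.2789, 0.2601]
eef_rot: [-3.141, 0.0, 0.676]
wrist_force: [0.2, 0.5, -0.2]
opening: 0.0869
finger_force: 0.0
time: 5.3
position: [0.4352, -0.2789, 0.2601]
eef_rot: [3.141, 0.001, -1.229]
wrist_force: [0.4, -0.3, -0.2]
opening: 0.0872
finger_force: 0.0
t 5.3 pos [ 0.4352 -0.2789  0.2601] yaw -70.42 j [-45.1  20.6  96.1   0.   63.4 115.4] F [ 0.4 -0.3 -0.2] op 0.0872
tool d [0.0003 0.0007 0.1551]
turn 0.0032 or -6.28
```

Aligned. Descend and grip.

Scaled: 0.02 m is 0.4, 0.015 m is 0.3.

```bash
python3 steer.py '[[[0.087,0,0,0.4,0],[0.087,0,0,0.4,0],[0.087,0,0,0.4,0],[0.087,0,0,0.4,0],[0.087,0,0,0.4,0],[0.087,0,0,0.4,0],[0.087,0,0,0.4,0],[0.087,0,0,0.3,0],[0.087,0,0,0,0]]]'
python3 steer.py '[[[0.06,0,0,0,0],[0.055,0,0,0,0],[0.05,0,0,0,0],[0.045,0,0,0,0],[0.04,0,0,0,0],[0.03,0,0,0,0],[0.03,0,0,0,0],[0.03,0,0,0,0]]]' 30
python3 steer.py '[[[0.03,0,0,-0.1,0],[0.03,0,0,-0.3,0],[0.03,0,0,-0.5,0],[0.03,0,0,-0.6,0],[0.03,0,0,-0.6,0],[0.03,0,0,-0.6,0],[0.03,0,0,-0.6,0],[0.03,0,0,-0.3,0],[0.03,0,0,-0.1,0],[0.03,0,0,0,0]]]'
python3 - <<'E'
from h import *; from rig import bot, monitor, get_image
d=get_image("side");cv2.imwrite("pics/s2.png",d["color"][:,200:600])
go([.56,.0,.29]);go([*SHOW,.29],144.8+90)
E
```

```text
time: 6.2
position: [0.4343, -0.2781, 0.1035]
eef_rot: [3.139, 0.005, -1.226]
wrist_force: [-0.7, -0.0, -0.2]
opening: 0.0868
finger_force: 0.0
time: 7.0
position: [0.4356, -0.2792, 0.1056]
eef_rot: [-3.141, -0.0, -1.229]
wrist_force: [0.3, 0.6, 0.7]
opening: 0.0417
finger_force: 29.9
time: 8.0
position: [0.4352, -0.2789, 0.2905]
eef_rot: [-3.142, -0.0, -1.229]
wrist_force: [-0.6, 0.2, -1.9]
opening: 0.0413
finger_force: 29.9
t 8.05 pos [ 0.4349 -0.2786  0.2896] yaw -70.43 j [-45.1  18.5  94.   -0.   67.6 115.4] F [-0.1  0.2 -2.5] op 0.0416
tool d [-2.205e-01 -2.112e-01 -2.000e-04]
t 8.05 pos [ 0.4349 -0.2786  0.2896] yaw -70.43 j [-45.1  18.5  94.   -0.   67.6 115.4] F [-0.1  0.2 -2.5] op 0.0416
tool d [-4.586e-01 -4.340e-01  1.000e-04]
turn 0.9559 or -5.3272
```

View pics/s2.png

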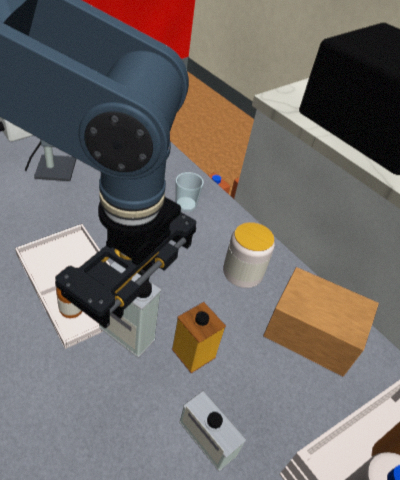

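The tin is held square in the gripper with its label facing the camera. I'll carry it over beside the reader, then turn it.

Scaled: -0.0287 m is -0.574, -0.0271 m is -0.542.

```bash
python3 steer.py '[[[0.03,-0.286,-0.272,0,0],[0.03,-0.574,-0.542,0,0],[0.03,-0.574,-0.542,0,0],[0.03,-0.574,-0.542,0,0],[0.03,-0.574,-0.542,0,0],[0.03,-0.574,-0.542,0,0],[0.03,-0.574,-0.542,0,0],[0.03,-0.574,-0.542,0,0],[0.03,-0.574,-0.542,0,0],[0.03,-0.574,-0.542,0,0],[0.03,-0.574,-0.542,0,0],[0.03,-0.574,-0.542,0,0],[0.03,-0.574,-0.542,0,0],[0.03,-0.574,-0.542,0,0],[0.03,-0.574,-0.542,0,0],[0.03,-0.574,-0.542,0,0],[0.03,-0.276,-0.278,0,0]]]'
python3 steer.py '[[[0.03,0,0,0,-0.04],[0.03,0,0,0,-0.07],[0.03,0,0,0,-0.07],[0.03,0,0,0,-0.07],[0.03,0,0,0,-0.07],[0.03,0,0,0,-0.07],[0.03,0,0,0,-0.07],[0.03,0,0,0,-0.07],[0.03,0,0,0,-0.07],[0.03,0,0,0,-0.07],[0.03,0,0,0,-0.07],[0.03,0,0,0,-0.07],[0.03,0,0,0,-0.07],[0.03,0,0,0,-0.07],[0.03,0,0,0,-0.07],[0.03,0,0,0,-0.07],[0.03,0,0,0,-0.07],[0.03,0,0,0,-0.07],[0.03,0,0,0,-0.07],[0.03,0,0,0,-0.07]]]' | head -3
python3 steer.py '[[[0.03,0,0,0,-0.07],[0.03,0,0,0,-0.07],[0.03,0,0,0,-0.07],[0.03,0,0,0,-0.07],[0.03,0,0,0,-0.07],[0.03,0,0,0,-0.07],[0.03,0,0,0,-0.07],[0.03,0,0,0,-0.07],[0.03,0,0,0,-0.07],[0.03,0,0,0,-0.07],[0.03,0,0,0,-0.07],[0.03,0,0,0,-0.07],[0.03,0,0,0,-0.07],[0.03,0,0,0,-0.07],[0.03,0,0,0,-0.07],[0.03,0,0,0,-0.07],[0.03,0,0,0,-0.07],[0.03,0,0,0,-0.07],[0.03,0,0,0,-0.03],[0.03,0,0,0,0]]]'
python3 - <<'E'
from h import *
go([*SHOW,.185],144.8+90)
E
```

```text
time: 9.75
position: [0.689, 0.2485, 0.2878]
eef_rot: [-3.123, 0.062, -1.124]
wrist_force: [-0.3, 0.1, -2.9]
opening: 0.0418
finger_force: 29.9
time: 11.75
position: [0.688, 0.2463, 0.288]
eef_rot: [-3.134, -0.063, 1.619]
time: 13.75
position: [0.6881, 0.2464, 0.2883]
eef_rot: [3.102, 0.049, -2.091]
wrist_force: [0.2, -0.0, -3.3]
opening: 0.0418
finger_force: 29.9
t 13.75 pos [0.6881 0.2464 0.2883] yaw -119.82 j [   9.5   36.5   62.3    3.7   81.2 -141.3] F [ 0.2 -0.  -3.3] op 0.0418
tool d [-0.0415  0.0201  0.1063]
turn 0.0939 or -6.1893
```

The arm stopped short in y and is tilted about 3.6°. I'll look before going on.

```bash
python3 - <<'E'
from h import *; from rig import bot, monitor, get_image
d=get_image("side");e=get_image("top");cv2.imwrite("pics/s3.png",np.hstack([d["color"][:360,:400],e["color"][140:500,60:460][:340] if 0 else e["color"][120:480,60:460]]))
s=monitor.state();print(s["joint_torque"].round(1),s["joint_velocities"].round(3))
from scipy.spatial.transform import Rotation as Ro
print(Ro.from_euler("xyz",s["eef_rot"]).as_matrix()[:,2])
E
```

```text
[  0.  -53.8 -21.7   0.2   0.   -0. ] [ 0.    -0.01  -0.01   0.002  0.001 -0.003]
[-0.00881329  0.06306802 -0.99797032]
```

View pics/s3.png

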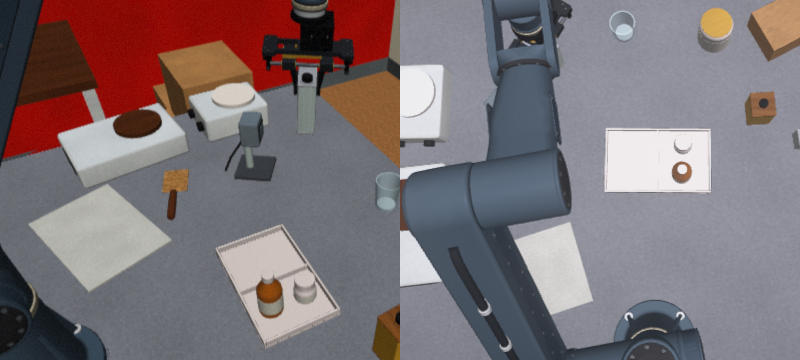

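Scaled: -0.0093 m is -0.186, 0.0048 m is 0.096.

```bash
python3 steer.py '[[[0.03,-0.186,0.096,0.014,0],[0.03,-0.186,0.096,0.014,0],[0.03,-0.186,0.096,0.014,0],[0.03,-0.186,0.096,0.014,0],[0.03,-0.186,0.096,0.014,0],[0.03,0,0,0,0]]]'
python3 - <<'E'
from h import *; from rig import bot, monitor, get_image
from scipy.spatial.transform import Rotation as Ro
go([*SHOW,.185],144.8+90)
print(Ro.from_euler("xyz",monitor.state()["eef_rot"]).as_matrix()[:,2].round(3))
E
```

```text
time: 14.45
position: [0.691, 0.3014, 0.2911]
eef_rot: [3.105, 0.054, -2.089]
wrist_force: [-0.4, 0.2, -2.7]
opening: 0.0415
finger_force: 29.9
t 14.45 pos [0.691  0.3014 0.2911] yaw -119.67 j [  13.7   38.2   58.4    3.7   82.8 -137.2] F [-0.4  0.2 -2.7] op 0.0415
tool d [ 0.0082 -0.0044  0.1057]
turn 0.0965 or -6.1866
[-0.005  0.065 -0.998]
```

The tilt of 0.065 rad is well inside tolerance and does not change as the arm moves. Lower, square up and hold show 1.

Scaled: 0.0175 m is 0.35, 0.002 m is 0.04, 0.05 rad / 2 = 0.025.

```bash
python3 steer.py '[[[0.03,0.04,-0.02,0.2,0],[0.03,0.04,-0.02,0.35,0],[0.03,0.04,-0.02,0.35,0],[0.03,0.04,-0.02,0.35,0],[0.03,0.04,-0.02,0.35,0],[0.03,0.02,-0.02,0.31,0],[0.03,0,0,0.2,0],[0.03,0,0,0,0.025],[0.03,0,0,0,0.023],[0.03,0,0,0,0]]]'
python3 - <<'E'
from h import *; from rig import bot, monitor, get_image
from scipy.spatial.transform import Rotation as Ro
go([*SHOW,.185],144.8+90)
s=monitor.state();o=s["position"]+.105*Ro.from_euler("xyz",s["eef_rot"]).as_matrix()[:,2]
w=SHOW-N*.1;q=o[:2]-w;print("tin in reader",-q@N,"side",q@[N[1],-N[0]],"z",o[2]-.13)
e=get_image("side");cv2.imwrite("pics/s4.png",cv2.resize(e["color"][40:220,190:390],None,fx=3,fy=3))
E
```

```text
time: 15.45
position: [0.6908, 0.2932, 0.1849]
eef_rot: [3.101, 0.049, -2.187]
wrist_force: [0.5, -0.0, -2.5]
opening: 0.0419
finger_force: 29.9
t 15.45 pos [0.6908 0.2932 0.1849] yaw -125.3 j [  13.1   43.1   65.5    3.8   70.9 -132.9] F [ 0.5 -0.  -2.5] op 0.0419
tool d [-0.0043  0.0039  0.0003]
turn -0.0018 or 6.2814
tin in reader -0.09958179715428508 side -0.0008536759405035274 z -0.049872426969315486
```

View pics/s4.png

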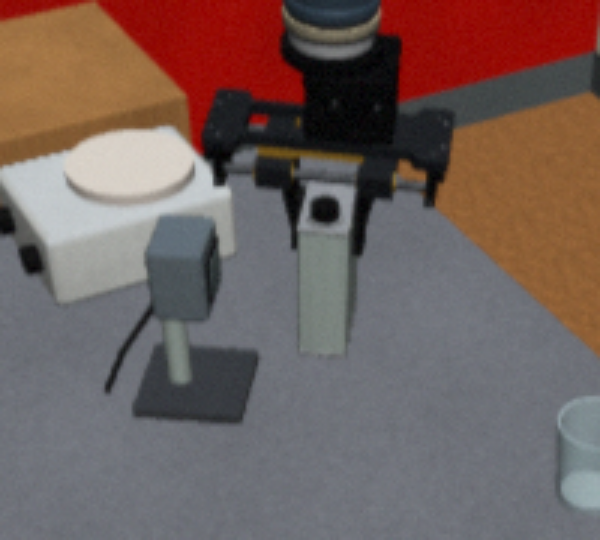

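Its cap end faces the camera and its label faces the reader, with the reader at left (185,265) and the tin at (325,270). Hold, then show the cap end, then the bare side.

Scaled: 0.14 rad / 2 = 0.07.

```bash
python3 steer.py '[[[0.03,0,0,0,0],[0.03,0,0,0,0],[0.03,0,0,0,0],[0.03,0,0,0,0],[0.03,0,0,0,0],[0.03,0,0,0,0],[0.03,0,0,0,0],[0.03,0,0,0,0],[0.03,0,0,0,0],[0.03,0,0,0,0],[0.03,0,0,0,0],[0.03,0,0,0,0]]]' | head -3
python3 steer.py '[[[0.03,0,0,0,0.03],[0.03,0,0,0,0.06],[0.03,0,0,0,0.07],[0.03,0,0,0,0.07],[0.03,0,0,0,0.07],[0.03,0,0,0,0.07],[0.03,0,0,0,0.07],[0.03,0,0,0,0.07],[0.03,0,0,0,0.07],[0.03,0,0,0,0.07],[0.03,0,0,0,0.065],[0.03,0,0,0,0.05],[0.03,0,0,0,0.02],[0.03,0,0,0,0]]]'
python3 - <<'E'
from h import *
go([.6908,.2932,.185],54.8+90-180)
E
python3 steer.py '[[[0.03,0,0,0,0],[0.03,0,0,0,0],[0.03,0,0,0,0],[0.03,0,0,0,0],[0.03,0,0,0,0],[0.03,0,0,0,0],[0.03,0,0,0,0],[0.03,0,0,0,0],[0.03,0,0,0,0],[0.03,0,0,0,0],[0.03,0,0,0,0],[0.03,0,0,0,0]]]'
python3 - <<'E'
from h import *
go([.6908,.2932,.185],144.8)
E
```

```text
time: 16.7
position: [0.6906, 0.2932, 0.185]
eef_rot: [3.101, 0.049, -2.187]
time: 18.1
position: [0.6905, 0.2933, 0.1851]
eef_rot: [3.092, -0.041, 2.528]
wrist_force: [-0.0, 0.1, -2.3]
opening: 0.0422
finger_force: 29.9
t 18.1 pos [0.6905 0.2933 0.1851] yaw 144.87 j [ 13.1  43.   65.5   3.8  71.  -42.9] F [-0.   0.1 -2.3] op 0.0422
tool d [-0.0002  0.0001  0.    ]
turn -3.1404 or 3.1428
time: 19.3
position: [0.6905, 0.2933, 0.1851]
eef_rot: [3.092, -0.041, 2.528]
wrist_force: [0.5, -0.0, -2.3]
opening: 0.0418
finger_force: 29.9
t 19.3 pos [0.6905 0.2933 0.1851] yaw 144.86 j [ 13.1  43.   65.5   3.8  71.  -42.9] F [ 0.5 -0.  -2.3] op 0.0418
tool d [-0.0003  0.0001  0.0001]
turn 0.0011 or -6.2821
```

Scaled: 0.14 rad / 2 = 0.07.

```bash
python3 steer.py '[[[0.03,0,0,0,0.03],[0.03,0,0,0,0.06],[0.03,0,0,0,0.07],[0.03,0,0,0,0.07],[0.03,0,0,0,0.07],[0.03,0,0,0,0.07],[0.03,0,0,0,0.07],[0.03,0,0,0,0.07],[0.03,0,0,0,0.07],[0.03,0,0,0,0.07],[0.03,0,0,0,0.065],[0.03,0,0,0,0.05],[0.03,0,0,0,0.02],[0.03,0,0,0,0]]]' | head -3
python3 steer.py '[[[0.03,0,0,0,0],[0.03,0,0,0,0],[0.03,0,0,0,0],[0.03,0,0,0,0],[0.03,0,0,0,0],[0.03,0,0,0,0],[0.03,0,0,0,0],[0.03,0,0,0,0],[0.03,0,0,0,0],[0.03,0,0,0,0],[0.03,0,0,0,0],[0.03,0,0,0,0]]]'
python3 steer.py '[[[0.03,0,0,-0.2,0],[0.03,0,0,-0.4,0],[0.03,0,0,-0.4,0],[0.03,0,0,-0.4,0],[0.03,0,0,-0.4,0],[0.03,0,0,-0.2,0],[0.03,0,0,0,0]]]' | head -3
python3 - <<'E'
from h import *
go([*FREE,.285],90);go([*FREE,.285],-90)
E
```

```text
time: 20.7
position: [0.6905, 0.2933, 0.1851]
eef_rot: [-3.101, -0.049, 0.956]
time: 21.9
position: [0.6906, 0.2933, 0.1851]
eef_rot: [-3.101, -0.049, 0.956]
wrist_force: [0.0, -0.0, -3.1]
opening: 0.0416
finger_force: 29.9
time: 22.6
position: [0.6922, 0.2871, 0.2878]
eef_rot: [-3.104, -0.053, 0.956]
t 22.6 pos [0.6922 0.2871 0.2878] yaw 54.79 j [12.6 37.8 59.7  3.7 81.7 47.2] F [ 0.6  0.6 -2.8] op 0.0418
tool d [-0.3213 -0.0547 -0.0122]
turn -0.6145 or 5.6687
t 22.6 pos [0.6922 0.2871 0.2878] yaw 54.79 j [12.6 37.8 59.7  3.7 81.7 47.2] F [ 0.6  0.6 -2.8] op 0.0418
tool d [-0.3213 -0.0547 -0.0122]
turn 2.5271 or -3.7561
```

```bash
python3 steer.py '[[[0.03,-0.2,-0.034,0,0],[0.03,-0.4,-0.068,-0.02,0],[0.03,-0.5,-0.086,-0.02,0],[0.03,-0.5,-0.086,-0.02,0],[0.03,-0.5,-0.086,-0.02,0],[0.03,-0.5,-0.086,-0.02,0],[0.03,-0.5,-0.086,-0.02,0],[0.03,-0.5,-0.086,-0.02,0],[0.03,-0.5,-0.086,-0.02,0],[0.03,-0.5,-0.086,-0.02,0],[0.03,-0.5,-0.086,-0.02,0],[0.03,-0.5,-0.086,-0.02,0],[0.03,-0.46,-0.07,-0.02,0],[0.03,-0.36,-0.05,-0.02,0],[0.03,0,0,0,0]]]' | head -3
python3 steer.py '[[[0.03,0,0,0,-0.03],[0.03,0,0,0,-0.06],[0.03,0,0,0,-0.07],[0.03,0,0,0,-0.07],[0.03,0,0,0,-0.05],[0.03,0,0,0,-0.0273],[0.03,0,0,0,0]]]'
python3 - <<'E'
from h import *
go([FREE[0],.0505,.118],90)
E
```

```text
time: 24.1
position: [0.4587, 0.0542, 0.2832]
eef_rot: [-3.097, -0.046, 0.954]
time: 24.8
position: [0.4618, 0.0557, 0.2837]
eef_rot: [-3.135, -0.064, 1.572]
wrist_force: [-0.7, 0.5, -2.1]
opening: 0.0415
finger_force: 29.9
t 24.8 pos [0.4618 0.0557 0.2837] yaw 90.05 j [ -9.2  14.6 101.2   3.9  65.2 -11. ] F [-0.7  0.5 -2.1] op 0.0415
tool d [-0.0158  0.0018  0.165 ]
turn 0.0009 or -6.2823
```

Scaled: 0.02 m is 0.4, 0.015 m is 0.3.

```bash
python3 steer.py '[[[0.03,-0.032,0,0.2,0],[0.03,-0.032,0,0.4,0],[0.03,-0.032,0,0.4,0],[0.03,-0.032,0,0.4,0],[0.03,-0.032,0,0.4,0],[0.03,-0.032,0,0.4,0],[0.03,-0.032,0,0.4,0],[0.03,-0.032,0,0.3,0],[0.03,-0.032,0,0.2,0],[0.03,-0.028,0,0.14,0],[0.03,0,0,0.06,0],[0.03,0,0,0,0]]]'
python3 steer.py '[[[0.03,0,0,0.02,0],[0.03,0,0,0.02,0],[0.03,0,0,0.02,0],[0.03,0,0,0.02,0],[0.03,0,0,0,0]]]' 12
```

```text
time: 26.0
position: [0.4613, 0.0499, 0.1185]
eef_rot: [-3.136, -0.064, 1.571]
wrist_force: [-0.1, -0.2, -2.0]
opening: 0.0418
finger_force: 29.9
time: 26.5
position: [0.4612, 0.0502, 0.1146]
eef_rot: [-3.136, -0.064, 1.572]
wrist_force: [-0.2, 0.6, -2.6]
opening: 0.0418
finger_force: 12.0
```

Scaled: 0.001 m is 0.02, 0.0005 m is 0.01.

```bash
for i in 1 2; do python3 steer.py '[[[0.03,0,0,0.02,0],[0.03,0,0,0.01,0],[0.03,0,0,0,0]]]' 8 | egrep 'pos|wrist|finger'; done
python3 steer.py '[[[0.03,0,0,0.02,0],[0.03,0,0,0,0]]]' 8 | egrep 'pos|wrist|finger'
```

```text
position: [0.4612, 0.0503, 0.113]
wrist_force: [-0.2, 1.0, -2.9]
finger_force: 8.0
position: [0.461, 0.0509, 0.1124]
wrist_force: [-1.7, 2.4, 5.9]
finger_force: 8.0
position: [0.461, 0.0513, 0.1116]
wrist_force: [-1.7, 3.0, 7.1]
finger_force: 8.0
```

In contact with the floor. Soften the grip so the tin sits flat, then open.

Scaled: 0.0005 m is 0.01.

```bash
python3 steer.py '[[[0.03,0,0,0,0],[0.03,0,0,0.01,0],[0.03,0,0,0,0]]]' 3 | egrep 'pos|wrist|finger'
python3 steer.py '[[[0.043,0,0,0,0],[0.045,0,0,0,0],[0.05,0,0,0,0],[0.06,0,0,0,0],[0.075,0,0,0,0],[0.087,0,0,0,0],[0.087,0,0,0,0]]]' | egrep 'pos|wrist|open|finger'
python3 - <<'E'
from h import *; from rig import bot, monitor, get_image
e=get_image("side");cv2.imwrite("pics/s5.png",cv2.resize(e["color"][120:360,150:400],None,fx=2,fy=2))
E
```

```text
position: [0.461, 0.0507, 0.1103]
wrist_force: [-1.5, 3.3, 3.9]
finger_force: 3.0
position: [0.4612, 0.0505, 0.1101]
wrist_force: [1.0, 0.0, -0.1]
opening: 0.0741
finger_force: 0.0
```

View pics/s5.png

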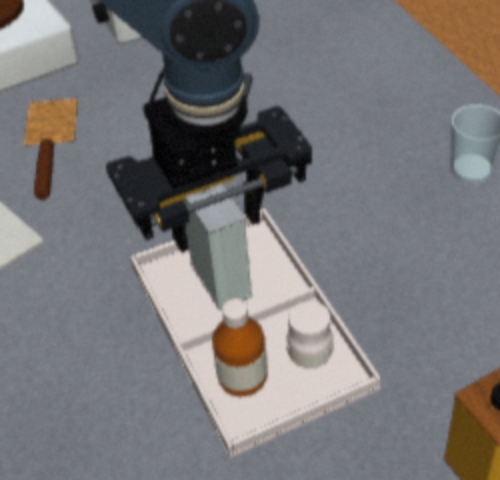

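The tin stands at (220,255) in the free half of the tray, with the fingers open around it. Retreat along the tool axis.

Scaled: -0.03 m is -0.6, -0.02 m is -0.4.

```bash
python3 steer.py '[[[0.087,0,0,0,0],[0.087,0,0,-0.2,0],[0.087,0,0,-0.4,0],[0.087,0,0,-0.6,0],[0.087,0,0,-0.6,0],[0.087,0,0,-0.6,0],[0.087,0,0,-0.4,0],[0.087,0,0,0,0],[0.087,0,0,0,0],[0.087,0,0,0,0]]]' | egrep 'time|pos|wrist|open'
python3 - <<'E'
from h import *; from rig import bot, monitor, get_image
S=get_image("side");Q=cloud(S);m=np.zeros((480,640),bool);m[190:290,220:290]=1
rect(m&(abs(Q[...,2]-.135)<.008),Q,"tin top")
cv2.imwrite("pics/s6.png",cv2.resize(S["color"][120:360,150:400],None,fx=2,fy=2))
E
```

```text
time: 29.35
position: [0.4609, 0.0417, 0.2489]
wrist_force: [0.3, -0.4, 0.1]
opening: 0.0871
tin top 556 c [458.8  55.5] size [42.1 82.3] ang 0.6 z 0.1361
```

View pics/s6.png

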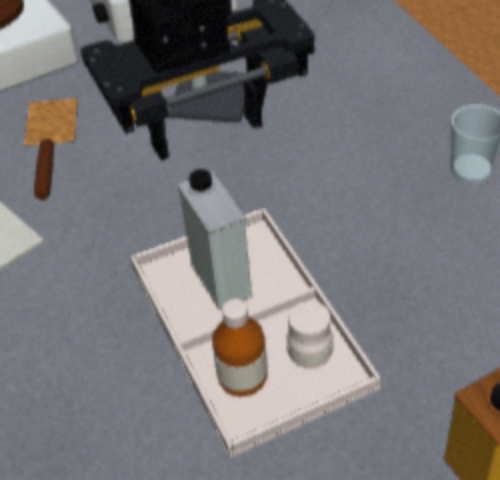

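The tin stands upright at (215,245), centred in the free half, and the gripper is clear of it.

```bash
python3 -c "
from rig import bot, monitor, get_image
print(bot.sign_off())"
```

```text
the job is handed in; nothing more can be done
None
```

I showed the tin's label, cap end and bare side to the reader, holding each still for over a second, then stood it in the empty half of the tray, released it and handed the job in at about 29 s; the hand-in returned no verdict.

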